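# Lock the desk caddy's turntable brake

## Task

Lock the rotating caddy on the study table so that it no longer turns: while its blue cam lever is still up, turn the black wing nut clockwise until its red pointer stands on the middle of the green mark, then flip the blue lever all the way down until it lies flat. Leave the red lever on the bookend as it is.

Things in the scene. Friction and masses are not known exactly. Their poses are not given: they have to be found in the camera images.
- caddy_base: white fixed base of the caddy's turntable brake: foot strip 70 mm along x, 290 mm along y, with an aluminium brake bar on it. Origin: middle of the strip, on the table; z up. x 0, y +80 mm: axis of the black wing nut; x 0, y -40 mm, z 45 mm: pivot of the blue lever. The orange turning caddy (132 mm across, pencils in it up to z 112 mm) is centred at x +150 mm, y 0
- nut (a joint): black wing nut, rad, clockwise from above, 0 to 2.6. Grip bar 44 x 12 mm, base z 40 to 74 mm, over a white dial (96 mm across, top at z 34). At 0 the bar lies along base x, its red pointer to -x; at 1.57 the pointer is at +y. Middle of the green mark: 1.40 (mark about 0.45 wide). Starts 0.05 to 0.6; friction 0.06 N m, stays put
- brake_lever (a joint): blue cam lever, rad, swings in the base's plane x = 0: elevation above horizontal, towards -y, is 1.45 minus this. 0 = up, 1.45 = flat, clamped (end stop). 85 mm long from the pivot, 8 mm thick about the pivot line, 18 mm wide, 24 at the outer 30 mm; cheeks at the pivot reach z 56 mm. Starts 0 to 0.3; friction 0.22 N m, stays put
- bookend_lever_tip (a point): free end of the red cam lever (same size and shape as the blue one) that clamps the foot of the L-shaped aluminium bookend; not to be moved

How it is judged (in metres and radians):
On the way, in this order (a step that is already met when the one before it is completed fails the run):
1. the nut's pointer stands on the green mark (within 0.23 rad of its middle) while the blue lever is still up (value of joint nut between 1.17 and 1.63 rad and value of joint brake_lever below 0.5 rad), for 0.3 s.
2. the blue lever is flipped down flat (within 10 degrees) (value of joint brake_lever above 1.27 rad), for 0.2 s.
At the end, for the whole second after the job is handed in: The nut's pointer is on the green mark (joint 1.40, within 0.23 rad) and the blue lever lies flat (joint above 1.27, that is within 10 degrees of its stop) (value of joint nut between 1.17 and 1.63 rad and value of joint brake_lever above 1.27 rad); the robot touches nothing.
It fails at once if the bookend's red lever is moved (tip by more than 15 mm) (distance of bookend_lever_tip from where it was at the start of the episode above 0.015 m).
It also fails if it takes over 48 s, if anything falls off the work surface, if the arm or the gripper's body presses on something with over 40 N, if the wrist force passes 120 N, or if a joint passes its speed limit or range.

## Robot

A 7-joint arm with a two-finger parallel gripper is mounted at the origin on the work surface. World frame = base frame: x ahead of the robot, y to its left, z up, the work surface at z = 0. Lengths are in mm, angles in rad, forces in N, time in s.
With the tool pointing down it reaches from about 350 to 900 mm from the base axis. Payload 7.2 kg.
Tool frame: the origin (TCP) lies at the very end of the fingers, on their centre line; the grasp point (between the pads) lies 19 mm behind it; z points along the fingers, x is the direction in which the jaws open and shut, and the axes are right-handed (so a half turn about z gives the same grasp; the last joint's range is limited). The gripper opens to 88 mm and grips with 3 to 60 N. Pads are 20 mm wide; open, the fingers measure 115 mm over their backs; the gripper's body (75 mm by 178 mm) begins 61 mm behind the grasp point.
Start: joints at [-1.4, 0.411, -0.013, 1.596, 0.006, 1.134, -0.082], TCP at [147.845, 607.265, 222.653] pointing down, gripper open.
Joint ranges: [-2.95, 2.95], [-0.29, 1.99], [-1.47, 1.44], [0.14, 2.54], [-1.03, 4.17], [0.13, 1.85], [-2.86, 2.86]. Speed limits (rad/s): [2.39, 2.39, 3.01, 3.01, 3.14, 3.14, 3.14].

## Interface

Orientations are given as a 3x3 rotation matrix whose columns are the frame's x, y, z axes.
In Python, from bench import manip, viewer gives the robot as it stands. The module is installed in compiled form; this text tells all that it offers.
- The arm moves only by the tool carry_out, never from a script. Its argument "targets" is a list of rows, each a list of 3 entries, a list of its own where there are three numbers: the finger opening in m, from 0 to 0.0878, then the shift along the tool's x, y, z in m, then the turn about the tool's z in degrees. A call has exactly 8 rows; each row shifts and turns the pose as measured when the row begins, along the tool's axes as they then stand; what a row does not reach is not made up. A row lasts 1/12 s, in which the tool goes at most 41.7 mm and 7.16 degrees, less where a joint would pass 70% of its speed; a pose out of reach is approached as far as the arm can. A call is refused whole if a number of a shift passes 0.0417 or a number of a turn 7.16, either way. A call with a gripper value outside its range is refused whole. The fingers move at their own pace and stop on an object; "grip_force" is the grip in N (left out, the last holds). Time passes only in rows, so rows that do not move let the fingers close, or fill a call up. It gives the time, the measured TCP pose, the force and the opening at its end, in the units of the state.
- manip.get_state(): the state, without advancing time (a new reading comes with each control period).
- viewer.grab_frame(name): name is "side" or "top" or "wrist"; returns a dict with "img" (384x512x3 uint8, red, green, blue), "fx", "fy", "cx", "cy" (pixels), "R" (3x3) and "t" (3): a world point X has camera coordinates R X + t. Camera axes: x right, y down, z forward; pixel columns grow to the right and rows downward; lengths in mm; the calibration is good to about 2 mm. A picture is of the moment at which its call begins. There is no depth.
- manip.close_job(): hands the job in, once; it reports no verdict.
The state is a dict: "clock": time; "qpos": joint angles; "joint_velocities": joint speeds; "effort": joint torques, N m; "ee_pos": TCP position; "tcp_rot": TCP orientation; "ft_force": force on the tool from outside, world axes, zero at the start; "torque": the same for the moment, N m; "grip_width": finger opening in mm.
Only numpy, scipy, OpenCV 4.12 (cv2) and the standard library are available. Lean on these libraries where they do the work, as an engineer would, in place of code of your own. Each camera call takes 0.05 s, during which the arm holds its last target.

## Working session

There is one attempt and no reset: what is moved stays moved. The work goes in short steps, Python scripts to look and compute and a tool call to move; the robot and the scene stay as the last step left them, time stands still between calls to the robot, and variables do not carry over. Pictures are saved under pics/ and viewed, and the job is handed in when it is done.

Besides the shell and the picture viewer there is one more tool, called after ">>>" by a JSON object that holds its "fn" and its "kwargs". carry_out: Moves the arm, as the interface text tells. Its arguments: {"type":"object","properties":{"targets":{"type":"array","items":{"type":"array"}},"grip_force":{"type":"number"}},"required":["targets"]}

```bash
mkdir -p pics
cat > h.py <<'E'
import numpy as np, cv2, pickle
from bench import manip, viewer
def grab(n,tag):
    f=viewer.grab_frame(n); cv2.imwrite(f'pics/{n}_{tag}.png',cv2.cvtColor(np.asarray(f['img']),cv2.COLOR_RGB2BGR))
    pickle.dump({k:np.asarray(v) for k,v in f.items()},open(f'pics/{n}_{tag}.pkl','wb')); return f
def load(n,tag): return pickle.load(open(f'pics/{n}_{tag}.pkl','rb'))
def ray(f,u,v):
    R=np.array(f['R']);t=np.array(f['t']); c=-R.T@t
    d=R.T@np.array([(u-f['cx'])/f['fx'],(v-f['cy'])/f['fy'],1]); return c,d/np.linalg.norm(d)
def plane(f,u,v,z):
    c,d=ray(f,u,v); return c+d*(z-c[2])/d[2]
def tri(*obs):
    A=np.zeros((3,3));b=np.zeros(3);L=[ray(*o) for o in obs]
    for c,d in L:
        P=np.eye(3)-np.outer(d,d);A+=P;b+=P@c
    X=np.linalg.solve(A,b); return X,[np.linalg.norm(np.cross(X-c,d)) for c,d in L]
def proj(f,X):
    p=np.array(f['R'])@X+np.array(f['t']); return f['fx']*p[0]/p[2]+f['cx'],f['fy']*p[1]/p[2]+f['cy']
E
python3 - <<'E'
from h import *
for n in('side','top','wrist'):
    f=grab(n,'a'); c=-np.array(f['R']).T@np.array(f['t']); print(n,c.round(),f['fx'],np.array(f['R']).round(2).tolist())
s=manip.get_state(); print(s['clock'],s['ee_pos'],np.round(s['tcp_rot'],3),s['grip_width'])
E
```

```text
side [ 427. -961. 1225.] 451.3104419473883 [[0.99, -0.13, 0.02], [-0.08, -0.74, -0.67], [0.1, 0.66, -0.75]]
top [ 309.   13. 1698.] 484.44803744740125 [[0.03, -1.0, 0.01], [-0.99, -0.03, -0.16], [0.16, -0.01, -0.99]]
wrist [ 84. 623. 385.] 274.8293327626898 [[0.24, 0.97, -0.0], [0.94, -0.23, 0.24], [0.24, -0.06, -0.97]]
0.15 [147.78867955 606.86662224 221.99203335] [[ 0.237  0.972 -0.   ]
 [ 0.972 -0.237 -0.001]
 [-0.001  0.    -1.   ]] 87.88850172247794
```

View pics/side_a.png

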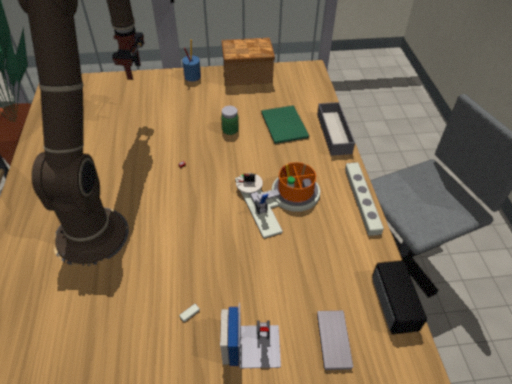

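View pics/top_a.png

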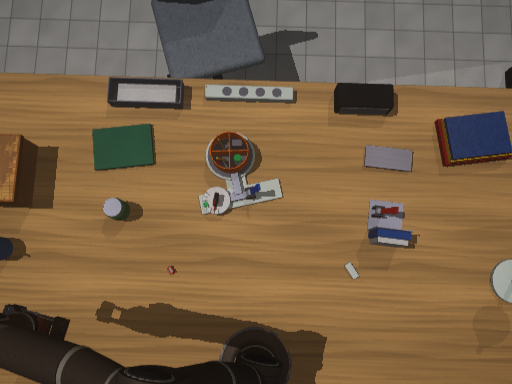

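View pics/wrist_a.png

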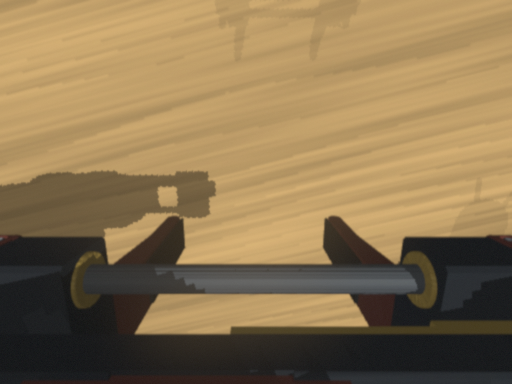

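Run:
```python
from h import *
f=load('side','a');g=load('top','a')
a=cv2.resize(f['img'][150:250,210:340],None,fx=6,fy=6,interpolation=cv2.INTER_NEAREST)
b=cv2.resize(g['img'][120:225,185:300],None,fx=5,fy=5,interpolation=cv2.INTER_NEAREST)
cv2.imwrite('pics/c1.png',a[:,:,::-1]);cv2.imwrite('pics/c2.png',b[:,:,::-1])
def m(f,lo,hi,roi):
    hsv=cv2.cvtColor(f['img'],cv2.COLOR_RGB2HSV);k=cv2.inRange(hsv,lo,hi)
    z=np.zeros_like(k);y0,y1,x0,x1=roi;z[y0:y1,x0:x1]=k[y0:y1,x0:x1];return z
for n,ff,roi in(('side',f,(165,245,230,290)),('top',g,(170,220,195,290))):
    for c,lo,hi in(('white',(0,0,190),(180,40,255)),('blue',(105,120,40),(130,255,255)),('black',(0,0,0),(180,255,45)),('green',(40,80,60),(85,255,255)),('red',(0,150,80),(6,255,255))):
        k=m(ff,lo,hi,roi);N,_,st,ce=cv2.connectedComponentsWithStats(k)
        print(n,c,[(s.tolist(),e.round(1).tolist()) for s,e in zip(st[1:],ce[1:]) if s[4]>4])
for p in((203,205),(282,190),(216,201)): print(plane(g,*p,20).round())
```

```text
side white [([238, 175, 24, 17, 146], [251.8, 185.6]), ([238, 177, 4, 3, 6], [239.7, 178.0]), ([246, 199, 36, 37, 333], [267.0, 220.5])]
side blue [([261, 195, 6, 8, 29], [263.4, 198.5])]
side black [([244, 175, 10, 7, 58], [249.0, 178.2]), ([256, 205, 4, 8, 17], [257.6, 208.6])]
side green [([288, 177, 2, 7, 13], [288.5, 179.8])]
side red []
top white []
top blue [([250, 184, 10, 10, 49], [255.1, 188.4])]
top black [([215, 193, 4, 13, 32], [216.2, 198.0]), ([250, 197, 4, 2, 5], [251.2, 197.2])]
top green [([203, 202, 6, 5, 20], [205.5, 204.0])]
top red [([214, 199, 2, 6, 7], [214.4, 201.4]), ([214, 206, 2, 4, 5], [214.2, 207.4])]
[529. 197.  20.]
[591. -78.  20.]
[545. 152.  20.]
```

View pics/c1.png

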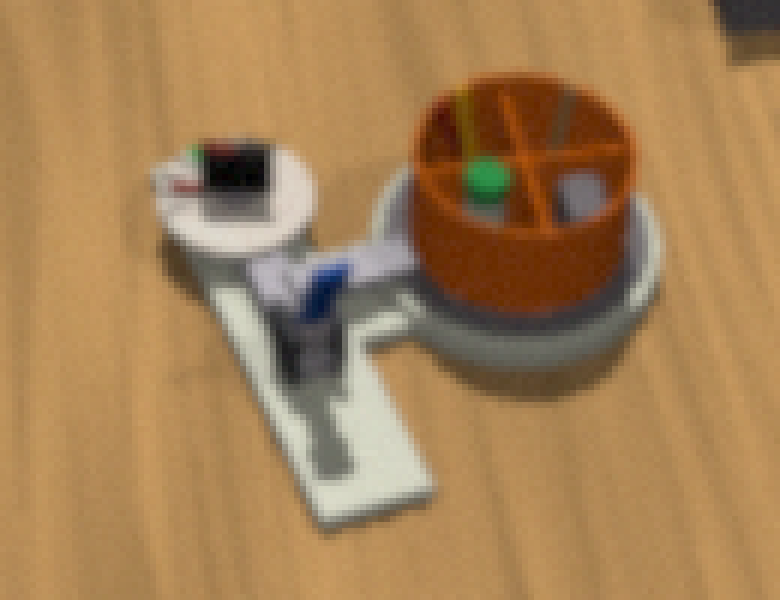

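View pics/c2.png

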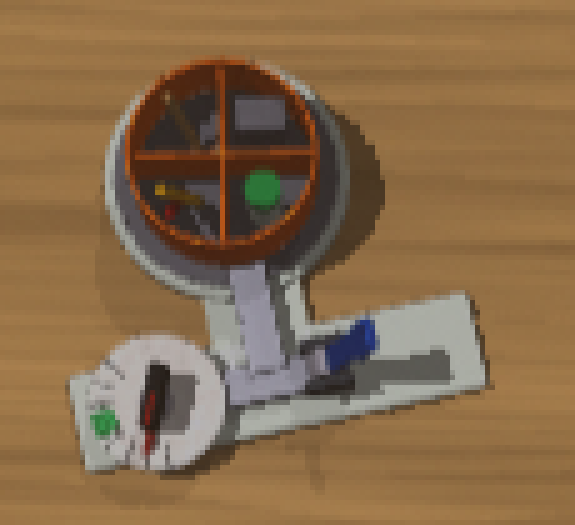

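Run:
```python
from h import *
f=load('side','a');g=load('top','a')
print('nut top',tri((f,249,176.5),(g,216,199.5)))
print('lever', tri((f,264,197.5),(g,257,187)), 'leverlow',tri((f,262,202),(g,251,191)))
print('pointer', plane(g,214,208,50), plane(g,217,194,74))
co=[(c[0]/5+185-.4,c[1]/5+120-.4) for c in((68,375),(88,470),(488,385),(470,293))]
for c in co: print(plane(g,*c,10).round(1))
print('caddy',plane(g,185+222/5,120+152/5,75))
```

```text
nut top (array([545.17587627, 148.78766262,  66.79055296]), [np.float64(1.8292681240297508), np.float64(1.8292681240296356)])
lever (array([582.68701737,  10.60601673, 105.98331592]), [np.float64(1.1179699422344047), np.float64(1.1179699422343155)]) leverlow (array([577.83926096,  30.74720406,  60.02897532]), [np.float64(0.6035642893686449), np.float64(0.603564289368373)])
pointer [516.14448728 155.6778153   50.        ] [561.22603218 145.49322428  74.        ]
[567.1 216.8  10. ]
[500.2 199.5  10. ]
[568.7 -79.3  10. ]
[634.3 -65.2  10. ]
caddy [714.05026607 109.15616593  75.        ]
```

>>> {"fn": "carry_out", "kwargs": {"targets": [[0.0878, [-0.022, 0.029, 0], 0], [0.0878, [-0.022, 0.029, 0], 0], [0.0878, [-0.022, 0.029, 0], 0], [0.0878, [-0.022, 0.029, 0], 0], [0.0878, [-0.022, 0.029, 0], 0], [0.0878, [-0.022, 0.029, 0], 0], [0.0878, [-0.022, 0.029, 0], 0], [0.0878, [-0.022, 0.029, 0], 0]]}}

```text
clock: 0.82
ee_pos: [330.2, 378.1, 217.9]
tcp_rot: [[0.22, 0.975, -0.006], [0.975, -0.221, -0.002], [-0.004, -0.005, -1.0]]
ft_force: [0.9, -0.2, -0.1]
grip_width: 87.9
```

>>> {"fn": "carry_out", "kwargs": {"targets": [[0.0878, [-0.022, 0.026, 0], 0], [0.0878, [-0.022, 0.026, 0], 0], [0.0878, [-0.022, 0.026, 0], 0], [0.0878, [-0.022, 0.026, 0], 0], [0.0878, [-0.022, 0.026, 0], 0], [0.0878, [-0.022, 0.026, 0], 0], [0.0878, [-0.022, 0.026, 0], 0], [0.0878, [-0.022, 0.026, 0], 0]]}}

```text
clock: 1.48
ee_pos: [500.0, 146.8, 217.6]
tcp_rot: [[0.221, 0.975, -0.006], [0.975, -0.221, -0.002], [-0.003, -0.005, -1.0]]
ft_force: [0.6, 0.1, -0.2]
grip_width: 87.6
```

Run:
```python
from h import *
f=grab('wrist','b'); cv2.imwrite('pics/w_b.png',cv2.resize(f['img'][:,:,::-1],(800,600)))
s=manip.get_state(); print(s['ee_pos'],s['qpos'])
```

```text
[503.97865753 139.79940405 217.85166033] [-0.60944492  0.24450611  0.29345173  1.86099195 -0.07623328  1.05180788
  1.05463097]
```

View pics/w_b.png

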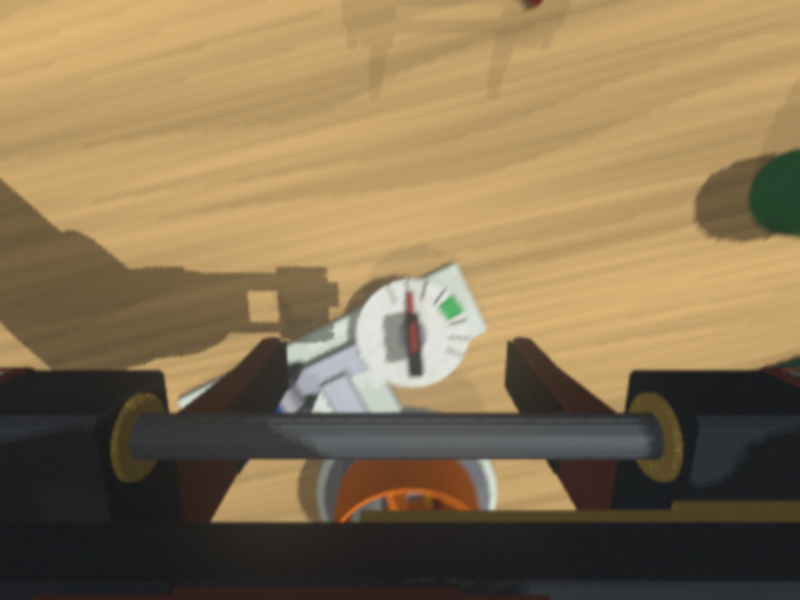

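```bash
cat > meas.py <<'E'
from h import *
def run(tag):
    f=load('wrist',tag); hsv=cv2.cvtColor(f['img'],cv2.COLOR_RGB2HSV)
    x0,y0,x1,y1=[int(v*.64) for v in (350,265,500,400)]
    k=np.zeros(hsv.shape[:2],np.uint8)
    def comp(lo,hi):
        z=k.copy(); z[y0:y1,x0:x1]=cv2.inRange(hsv,lo,hi)[y0:y1,x0:x1]; return z
    black=comp((0,0,0),(180,255,70)); red=comp((0,130,60),(8,255,255))|comp((172,130,60),(180,255,255)); green=comp((50,90,60),(85,255,255))
    out={}
    for n,m in(('black',black),('red',red),('green',green),('bar',black|red)):
        ys,xs=np.nonzero(m)
        if len(xs)<5: print(n,len(xs));continue
        print(n,len(xs),xs.mean().round(1),ys.mean().round(1),cv2.minAreaRect(np.c_[xs,ys].astype(np.float32)))
    return f
E
python3 - <<'E'
from meas import *
f=run('b'); cv2.imwrite('pics/w_b2.png',cv2.resize(f['img'][165:260,220:325,::-1],None,fx=6,fy=6,interpolation=cv2.INTER_CUBIC))
E
```

```text
black 4
red 30 264.1 215.5 ((264.197998046875, 215.480224609375), (14.925558090209961, 1.8905706405639648), 84.2894058227539)
green 97 288.0 196.8 ((287.9200134277344, 197.05999755859375), (10.800000190734863, 9.399999618530273), 53.13010025024414)
bar 34 264.1 215.0 ((264.4913024902344, 218.90707397460938), (32.140316009521484, 1.9912683963775635), 84.64418029785156)
```

View pics/w_b2.png

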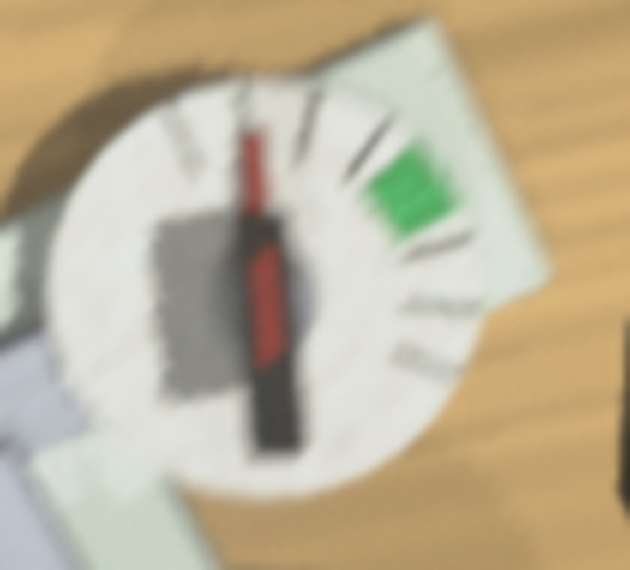

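Run:
```python
from h import *
f=load('wrist','b');s=load('side','a');t=load('top','a')
c=lambda x,y:(220+x/6-.4,165+y/6-.4)
dial=plane(f,*c(265,287),34);print('dial',dial)
a=plane(f,*c(262,213),74);b=plane(f,*c(274,455),74);print('bar',a,b,(a+b)/2,np.linalg.norm(a-b))
print('tri bartop',tri((f,*c(268,334)),(s,249,176.5)), tri((f,*c(268,334)),(t,216,199.5)))
g=plane(f,*c(412,192),34);p=plane(f,*c(255,132),40)
ang=lambda v:np.arctan2(v[1],v[0])
print('green-dial',g-dial,'ptr',p-dial)
print('green ang',ang(g-dial),'bar ang',ang(a-b),'ptr ang',ang(p-(dial)), 'turn',ang(a-b)-ang(g-dial))
yh=ang(np.array([-.236,.972])); print('nut est via base', 1.57+ang(a-b)-yh)
print('tri dial',tri((f,*c(412,192)),(t,205.5,204)))
```

```text
dial [547.22285848 150.46834963  34.        ]
bar [519.83123775 154.45241567  74.        ] [569.2468455  146.16669191  74.        ] [544.53904162 150.30955379  74.        ] 50.1054438932535
tri bartop (array([547.04240687, 150.07704398,  65.75351568]), [np.float64(0.08010907739353451), np.float64(0.0801090773936594)]) (array([542.88636062, 149.22288981,  75.15507698]), [np.float64(1.431288472990075), np.float64(1.4312884729901327)])
green-dial [-14.07492602  35.67182131   0.        ] ptr [-35.87379319   5.41231856   6.        ]
green ang 1.9466103873865803 bar ang 2.975463808988067 ptr ang 2.991850885618204 turn 1.0288534216014869
nut est via base 2.736478239475425
tri dial (array([529.29561495, 185.37430386,  48.12864726]), [np.float64(0.20383402042533566), np.float64(0.203834020425301)])
```

>>> {"fn": "carry_out", "kwargs": {"targets": [[0.045, [0.005, 0.01, 0], -3.5], [0.045, [0.005, 0.01, 0], 0], [0.045, [0.005, 0.01, 0.01], 0], [0.045, [0.004, 0.009, 0.02], 0], [0.045, [0, 0, 0.025], 0], [0.045, [0, 0, 0.025], 0], [0.045, [0, 0, 0.01], 0], [0.045, [0, 0, 0], 0]]}}

```text
clock: 2.2
ee_pos: [550.7, 151.2, 124.5]
tcp_rot: [[0.181, 0.983, -0.001], [0.983, -0.181, -0.004], [-0.004, -0.0, -1.0]]
ft_force: [0.2, -0.2, -0.5]
grip_width: 45.4
```

Run:
```python
from h import *
f=grab('wrist','c'); cv2.imwrite('pics/w_c.png',cv2.resize(f['img'][:,:,::-1],(800,600)))
s=manip.get_state(); print(s['ee_pos'],s['tcp_rot'].round(3) if hasattr(s['tcp_rot'],'round') else s['tcp_rot'],s['grip_width'],s['clock'])
R=np.array(s['tcp_rot']);d=np.array([546,149.8,0])-s['ee_pos'];print('to axis in tool',R.T@d)
```

```text
[550.8673525  151.45606934 125.31036387] [[ 0.181  0.984 -0.   ]
 [ 0.984 -0.181 -0.003]
 [-0.003  0.    -1.   ]] 45.15880238927636 2.25
to axis in tool [ -2.08282728  -4.51013013 125.31736326]
```

View pics/w_c.png

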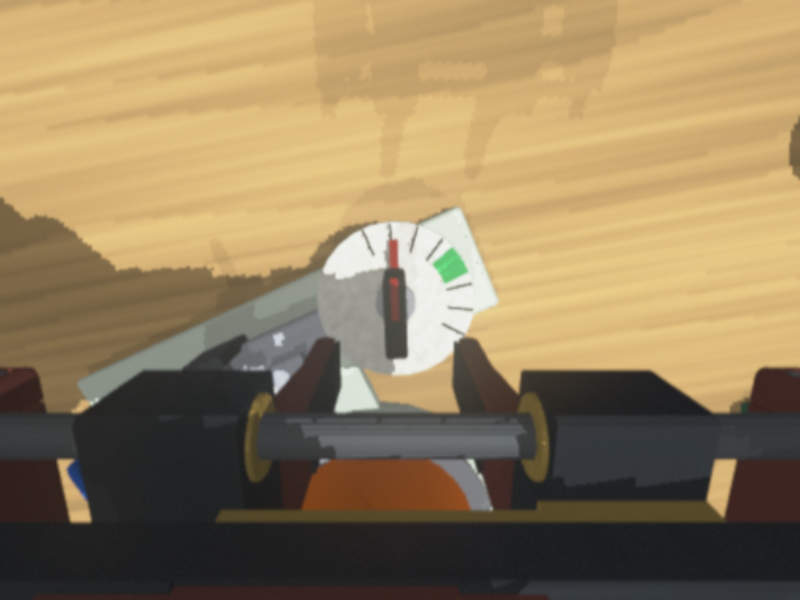

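Run:
```python
from h import *
b=load('wrist','b');c=load('wrist','c')
q=lambda x,y:(x*.64-.2,y*.64-.2)
for n,p,r in(('near end',(262,213),(394.5,270)),('far end',(274,455),(397,356)),('green',(412,192),(451,266))):
    print(n,tri((b,220+p[0]/6-.4,165+p[1]/6-.4),(c,*q(*r))))
print('dial',plane(c,*q(396.5,299),34))
e1=plane(c,*q(394.5,270),74);e2=plane(c,*q(397,356),74);print(e1,e2,(e1+e2)/2,np.arctan2(*(e1-e2)[1::-1]))
```

```text
near end (array([525.14044417, 154.77855946,  53.86629968]), [np.float64(0.8600031841428587), np.float64(0.8600031841428705)])
far end (array([563.04770834, 148.55478781,  86.6897141 ]), [np.float64(1.8263190237768314), np.float64(1.8263190237769065)])
green (array([528.63965189, 185.8558217 ,  51.25532194]), [np.float64(0.9222892831008132), np.float64(0.9222892831008307)])
dial [546.01613357 152.83032627  34.        ]
[521.71284102 156.40917482  74.        ] [567.12217301 149.36560305  74.        ] [544.41750701 152.88738894  74.        ] 2.987706134191889
```

>>> {"fn": "carry_out", "kwargs": {"targets": [[0.045, [-0.001, -0.005, 0.005], 0], [0.045, [0, 0, 0.012], 0], [0.045, [0, 0, 0.014], 0], [0.045, [0, 0, 0.014], 0], [0.045, [0, 0, 0.014], 0], [0.045, [0, 0, 0.012], 0], [0.045, [0, 0, 0.004], 0], [0.045, [0, 0, 0], 0]], "grip_force": 15}}

```text
clock: 2.92
ee_pos: [548.9, 154.9, 52.6]
tcp_rot: [[0.181, 0.983, 0.011], [0.984, -0.181, 0.003], [0.005, 0.01, -1.0]]
ft_force: [-0.7, -0.2, -0.5]
grip_width: 44.8
```

Run:
```python
from h import *
f=grab('wrist','d'); cv2.imwrite('pics/w_d.png',cv2.resize(f['img'][:,:,::-1],(800,600)))
s=manip.get_state(); print(s['ee_pos'],s['ft_force'])
```

```text
[549.03767296 154.96618407  52.9959247 ] [-0.27495567 -0.30549721 -0.03022932]
```

View pics/w_d.png

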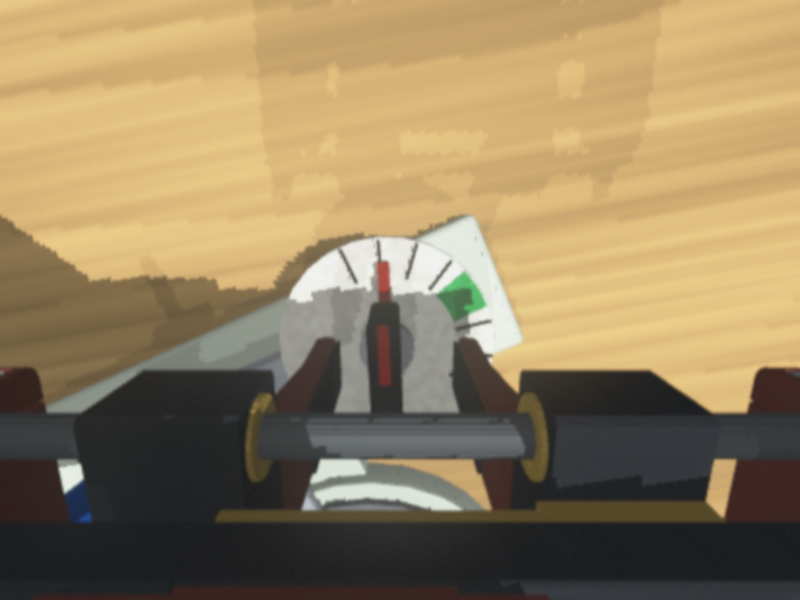

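>>> {"fn": "carry_out", "kwargs": {"targets": [[0.045, [-0.004, -0.003, 0.003], 0], [0.03, [0, 0, 0.002], 0], [0.015, [0, 0, 0], 0], [0.005, [0, 0, 0], 0], [0.005, [0, 0, 0], 0], [0.005, [0, 0, 0], 0], [0.005, [0, 0, 0], 0], [0.005, [0, 0, 0], 0]], "grip_force": 15}}

```text
clock: 3.63
ee_pos: [546.8, 151.1, 51.0]
tcp_rot: [[0.181, 0.983, 0.016], [0.983, -0.181, 0.004], [0.007, 0.015, -1.0]]
ft_force: [-0.1, 1.1, -2.1]
grip_width: 12.2
```

Run:
```python
from h import *
f=grab('wrist','e'); cv2.imwrite('pics/w_e.png',cv2.resize(f['img'][:,:,::-1],(800,600)))
s=manip.get_state(); print(s['ee_pos'],s['ft_force'],s['torque'],s['grip_width'])
```

```text
[546.77398001 151.15326823  50.94209081] [-1.09414575 -1.15012231  0.44861988] [-0.29001454  0.01888926  0.02381287] 11.93482390771806
```

View pics/w_e.png

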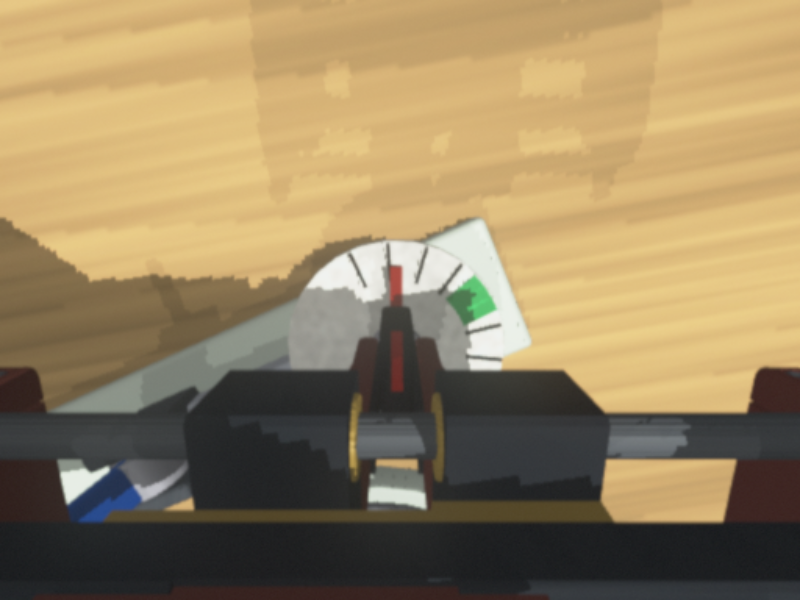

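>>> {"fn": "carry_out", "kwargs": {"targets": [[0.005, [0, 0, 0], 3], [0.005, [0, 0, 0], 6], [0.005, [0, 0, 0], 6], [0.005, [0, 0, 0], 6], [0.005, [0, 0, 0], 6], [0.005, [0, 0, 0], 6], [0.005, [0, 0, 0], 6], [0.005, [0, 0, 0], 6]]}}

```text
clock: 4.35
ee_pos: [546.9, 151.4, 51.0]
tcp_rot: [[0.841, 0.542, 0.016], [0.542, -0.841, 0.005], [0.016, 0.004, -1.0]]
ft_force: [-0.7, 0.2, -1.3]
grip_width: 12.1
```

Run:
```python
from h import *
f=grab('wrist','f'); cv2.imwrite('pics/w_f.png',cv2.resize(f['img'][:,:,::-1],(800,600)))
s=manip.get_state(); R=np.array(s['tcp_rot']);print(s['ee_pos'],s['ft_force'],s['torque'],s['grip_width'],s['qpos'],R,np.degrees(np.arctan2(R[1,0],R[0,0])))
```

```text
[546.89878628 151.4510844   50.9447794 ] [ 0.83546873 -0.11729669  1.25044901] [-0.25276943  0.34137028 -0.07451868] 12.207719261251503 [-0.69492204  0.5452914   0.45300808  1.93319404 -0.35005136  0.72305726
  0.52763619] [[ 0.84455671  0.53523505  0.01572946]
 [ 0.53523107 -0.84469196  0.00481607]
 [ 0.01586428  0.00435145 -0.99986469]] 32.36415255510275
```

View pics/w_f.png

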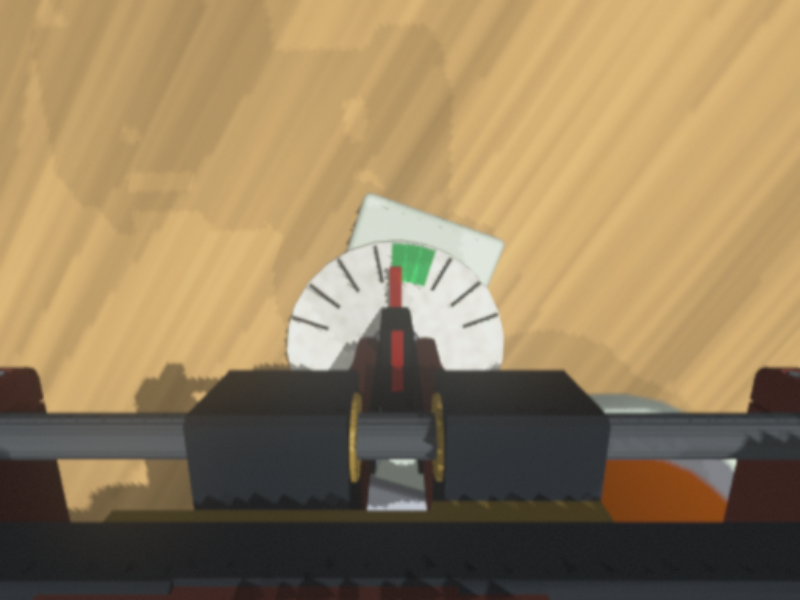

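>>> {"fn": "carry_out", "kwargs": {"targets": [[0.005, [0, 0, 0], 5], [0.005, [0, 0, 0], 5], [0.005, [0, 0, 0], 0], [0.005, [0, 0, 0], 0], [0.005, [0, 0, 0], 0], [0.005, [0, 0, 0], 0], [0.005, [0, 0, 0], 0], [0.005, [0, 0, 0], 0]]}}

```text
clock: 5.07
ee_pos: [547.0, 151.5, 51.0]
tcp_rot: [[0.919, 0.393, 0.016], [0.393, -0.92, 0.004], [0.016, 0.003, -1.0]]
ft_force: [0.2, -0.5, -1.0]
grip_width: 12.0
```

Run:
```python
from h import *
f=grab('wrist','g'); cv2.imwrite('pics/w_g.png',cv2.resize(f['img'][120:270,150:350,::-1],None,fx=4,fy=4,interpolation=cv2.INTER_CUBIC))
s=manip.get_state(); R=np.array(s['tcp_rot']);print(s['ee_pos'],s['ft_force'],s['torque'],np.degrees(np.arctan2(R[1,0],R[0,0])))
```

```text
[546.94364987 151.519121    50.94741226] [0.61642299 0.11663624 0.78034992] [-0.3107252   0.27689133  0.00503256] 23.12632183548915
```

View pics/w_g.png

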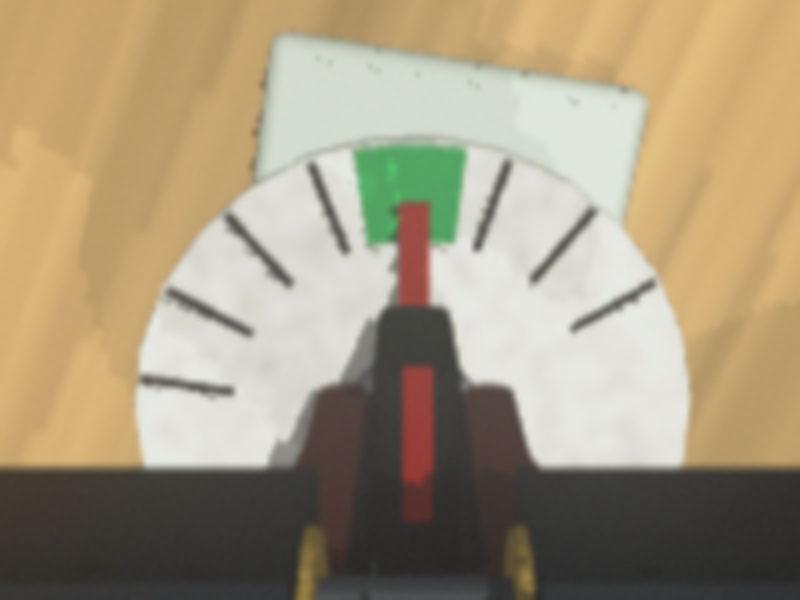

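>>> {"fn": "carry_out", "kwargs": {"targets": [[0.04, [0, 0, 0], 0], [0.04, [0, 0, 0], 0], [0.04, [0, 0, 0], 0], [0.04, [0, 0, -0.02], 0], [0.04, [0, 0, -0.03], 0], [0.04, [0, 0, -0.035], 0], [0.04, [0, 0, -0.035], 0], [0.04, [0, 0, -0.02], 0]]}}

```text
clock: 5.78
ee_pos: [541.6, 150.6, 190.9]
tcp_rot: [[0.919, 0.395, 0.006], [0.395, -0.919, -0.0], [0.006, 0.003, -1.0]]
ft_force: [0.6, 0.2, 0.3]
grip_width: 39.9
```

Run:
```python
from h import *
for n in('wrist','top','side'):f=grab(n,'h')
f=load('wrist','h');cv2.imwrite('pics/w_h.png',cv2.resize(f['img'][:,:,::-1],(800,600)))
s=load('side','h')['img'];cv2.imwrite('pics/s_h.png',cv2.resize(s[150:250,210:340,::-1],None,fx=6,fy=6,interpolation=cv2.INTER_CUBIC))
s=manip.get_state();print(s['ee_pos'],s['clock'])
```

```text
[541.53761186 151.18714882 189.1926771 ] 5.9333
```

View pics/w_h.png

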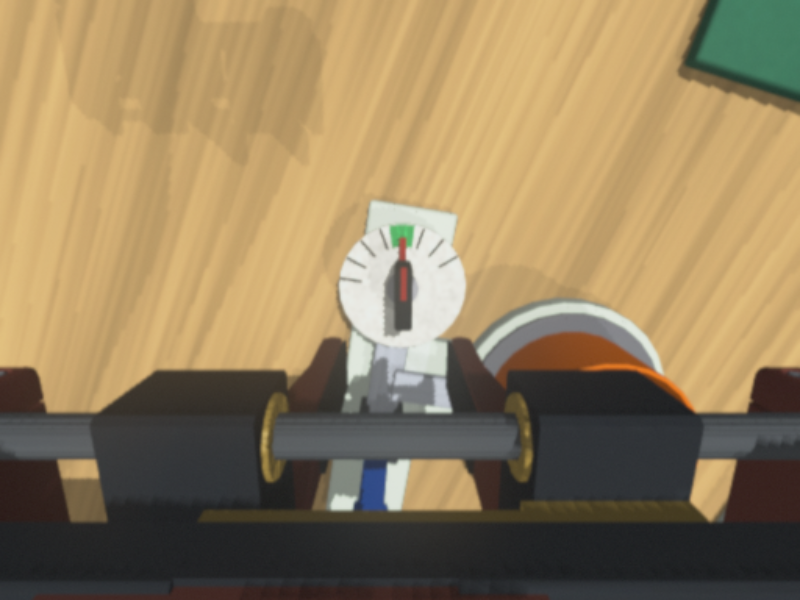

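View pics/s_h.png

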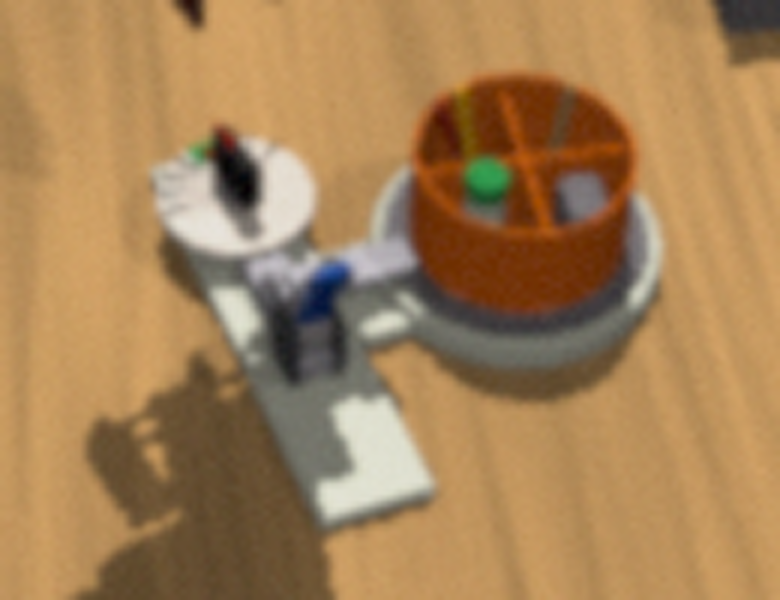

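>>> {"fn": "carry_out", "kwargs": {"targets": [[0.02, [-0.002, 0.016, 0], 0], [0.0, [-0.002, 0.016, 0], 0], [0.0, [-0.002, 0.016, 0], 0], [0.0, [-0.002, 0.016, 0], 0], [0.0, [-0.002, 0.016, 0], 0], [0.0, [-0.001, 0.012, 0], 0], [0.0, [0, 0, 0], 4.5], [0.0, [0, 0, 0], 5]]}}

```text
clock: 6.6
ee_pos: [562.9, 60.2, 178.0]
tcp_rot: [[0.97, 0.241, -0.008], [0.241, -0.97, -0.002], [-0.008, 0.0, -1.0]]
ft_force: [0.1, 0.7, 0.1]
grip_width: 0.4
```

Run:
```python
from h import *
for n in('top','side'):f=grab(n,'i')
s=load('side','i')['img'];cv2.imwrite('pics/s_i.png',cv2.resize(s[120:250,210:340,::-1],None,fx=4.5,fy=4.5,interpolation=cv2.INTER_CUBIC))
s=manip.get_state();R=np.array(s['tcp_rot']);print(s['ee_pos'],s['clock'],np.degrees(np.arctan2(R[1,0],R[0,0])),s['grip_width'])
print(R.T@(np.array([569.4,59.2,105])-s['ee_pos']))
```

```text
[562.7518851   60.48343949 177.99880864] 6.7 14.087509538472961 0.34450684552493854
[ 6.73709566  2.81019221 72.94782432]
```

View pics/s_i.png

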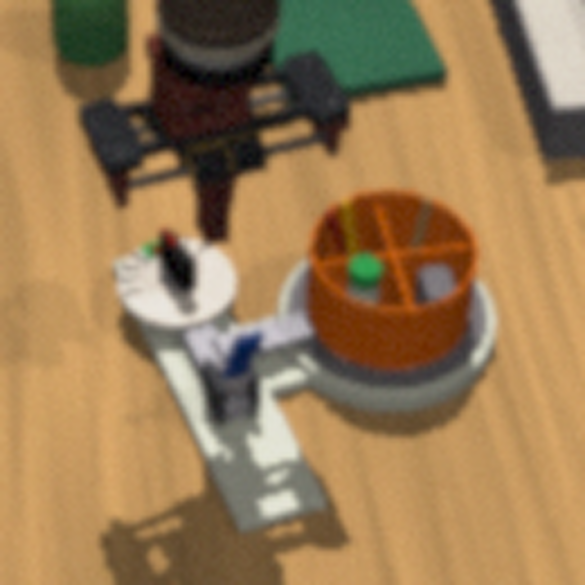

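>>> {"fn": "carry_out", "kwargs": {"targets": [[0.0, [0.007, 0, 0.005], 0], [0.0, [0, 0, 0.012], 0], [0.0, [0, 0, 0.014], 0], [0.0, [0, 0, 0.014], 0], [0.0, [0, 0, 0.014], 0], [0.0, [0, 0, 0.01], 0], [0.0, [0, 0, 0.003], 0], [0.0, [0, 0, 0], 0]]}}

```text
clock: 7.37
ee_pos: [567.0, 65.1, 93.8]
tcp_rot: [[0.964, 0.264, -0.015], [0.264, -0.965, -0.004], [-0.015, -0.0, -1.0]]
ft_force: [-0.8, 0.3, 0.6]
grip_width: 0.4
```

Run:
```python
from h import *
f=grab('wrist','j')
for n in('top','side'):f=grab(n,'j')
s=load('side','j')['img'];a=cv2.resize(s[140:250,210:310,::-1],None,fx=4,fy=4,interpolation=cv2.INTER_CUBIC)
t=load('top','j')['img'];b=cv2.resize(t[140:250,190:290,::-1],None,fx=4,fy=4,interpolation=cv2.INTER_CUBIC)
cv2.imwrite('pics/s_j.png',np.hstack([a,b]))
s=manip.get_state();R=np.array(s['tcp_rot']);print(s['ee_pos'],s['clock'],s['ft_force'])
print(R.T@(np.array([576,32,45])-s['ee_pos']))
```

```text
[568.08520735  65.0454201   95.60315637] 7.5167 [-0.37408457 -0.20525004 -0.68877849]
[-0.43260197 33.96201774 50.61341101]
```

View pics/s_j.png

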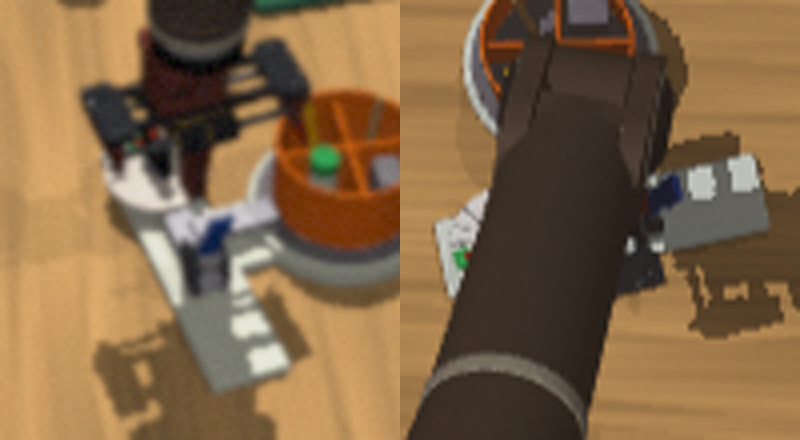

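>>> {"fn": "carry_out", "kwargs": {"targets": [[0.0, [0, 0.004, 0], 0], [0.0, [0, 0.006, 0], 0], [0.0, [0, 0.006, 0], 0], [0.0, [0, 0.006, 0], 0], [0.0, [0, 0.006, 0], 0], [0.0, [0, 0.006, 0], 0], [0.0, [0, 0.006, 0], 0], [0.0, [0, 0.006, 0], 0]], "grip_force": 40}}

```text
clock: 8.18
ee_pos: [582.7, 19.1, 98.6]
tcp_rot: [[0.964, 0.265, -0.008], [0.265, -0.964, 0.001], [-0.007, -0.003, -1.0]]
ft_force: [-1.5, 5.0, -1.3]
grip_width: 0.5
```

```bash
cat > st.py <<'E'
from h import *
import sys
tag=sys.argv[1]
for n in('top','side'):f=grab(n,tag)
s=load('side',tag)['img'];a=cv2.resize(s[140:250,210:310,::-1],None,fx=4,fy=4,interpolation=cv2.INTER_CUBIC)
t=load('top',tag)['img'];b=cv2.resize(t[140:250,190:290,::-1],None,fx=4,fy=4,interpolation=cv2.INTER_CUBIC)
cv2.imwrite(f'pics/s_{tag}.png',np.hstack([a,b]))
s=manip.get_state();R=np.array(s['tcp_rot']);print(s['ee_pos'],s['clock'],s['ft_force'],np.degrees(np.arctan2(R[1,0],R[0,0])))
d=s['ee_pos']-np.array([576,32,0]);print('base x',d@[.972,.236,0],'s',d@[.236,-.972,0],'z',d[2])
E
python3 st.py k
```

```text
[583.00631377  17.83338353  98.74993167] 8.2833 [-0.3850628   1.42199691  0.22525401] 15.304063259799486
base x 3.4668155016384503 s 15.42344125903527 z 98.74993167020473
```

View pics/s_k.png

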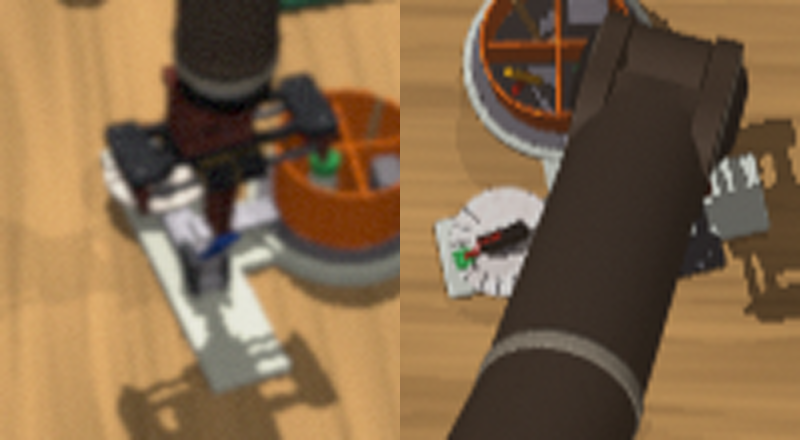

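>>> {"fn": "carry_out", "kwargs": {"targets": [[0.0, [-0.001, 0.004, 0.002], 0], [0.0, [-0.001, 0.004, 0.002], 0], [0.0, [-0.001, 0.004, 0.002], 0], [0.0, [0, 0.004, 0.003], 0], [0.0, [0, 0.003, 0.003], 0], [0.0, [0, 0.003, 0.003], 0], [0.0, [0, 0.003, 0.004], 0], [0.0, [0, 0.002, 0.003], 0]]}}

```text
clock: 8.95
ee_pos: [588.3, -8.2, 75.2]
tcp_rot: [[0.964, 0.267, -0.006], [0.267, -0.964, 0.003], [-0.005, -0.004, -1.0]]
ft_force: [-1.5, 3.5, 2.4]
grip_width: 0.7
```

```bash
python3 st.py l
```

```text
[588.20452395  -8.92245097  75.05828528] 9.05 [ 0.12163301  0.11204667 -0.81442251] 15.469367153913518
base x 2.2050988532358127 s 42.65689000067465 z 75.05828527699826
```

View pics/s_l.png

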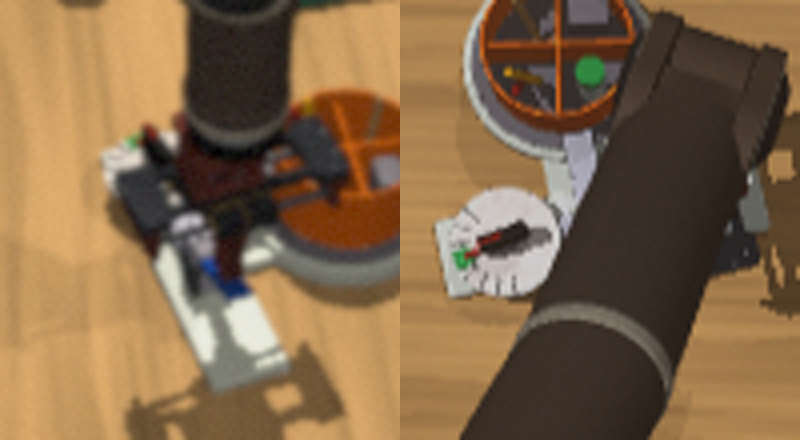

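>>> {"fn": "carry_out", "kwargs": {"targets": [[0.0, [-0.001, 0.002, 0.003], 0], [0.0, [-0.001, 0.002, 0.004], 0], [0.0, [0, 0.001, 0.004], 0], [0.0, [0, 0.001, 0.004], 0], [0.0, [0, 0.001, 0.004], 0], [0.0, [0, 0, 0.004], 0], [0.0, [0, 0, 0.003], 0], [0.0, [0, 0, 0.002], 0]]}}

```text
clock: 9.72
ee_pos: [589.9, -18.2, 48.3]
tcp_rot: [[0.964, 0.266, -0.002], [0.266, -0.964, 0.003], [-0.001, -0.003, -1.0]]
ft_force: [-13.5, 4.3, 44.1]
grip_width: 0.1
```

```bash
python3 st.py m
```

```text
[589.72657685 -18.12253227  48.61567336] 9.8167 [-8.29921945  4.09744588 27.07757102] 15.421272734059567
base x 1.5133150851948116 s 51.95857350271283 z 48.6156733646025
```

View pics/s_m.png

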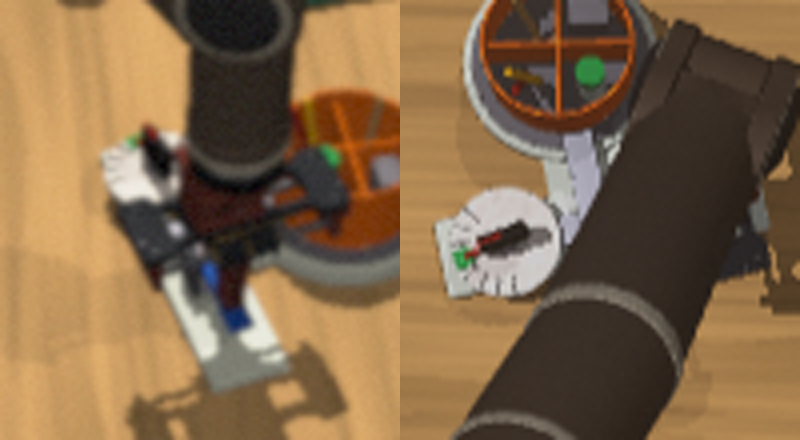

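Lever meets its end stop: 44 N on the wrist at TCP z 48.5, where a flat lever's top is at 49. I'll lift off and check.

>>> {"fn": "carry_out", "kwargs": {"targets": [[0.0, [0, 0, -0.01], 0], [0.0, [0, 0, -0.025], 0], [0.0, [0, 0, -0.03], 0], [0.0, [0, 0, -0.03], 0], [0.0, [0, 0, -0.03], 0], [0.0, [0, -0.01, -0.02], 0], [0.0, [-0.02, -0.02, 0], 0], [0.0, [-0.03, -0.02, 0], 0]]}}

```text
clock: 10.48
ee_pos: [529.9, 7.6, 198.0]
tcp_rot: [[0.967, 0.256, -0.003], [0.256, -0.967, -0.009], [-0.005, 0.008, -1.0]]
ft_force: [-0.6, 1.0, -0.4]
grip_width: 0.2
```

>>> {"fn": "carry_out", "kwargs": {"targets": [[0.0, [-0.03, -0.02, 0], 0], [0.0, [-0.03, -0.02, 0], 0], [0.0, [-0.03, -0.02, 0], 0], [0.0, [-0.02, -0.02, 0], 0], [0.0, [-0.01, -0.02, 0], 0], [0.0, [0, -0.01, 0], 0], [0.0, [0, 0, 0], 0], [0.0, [0, 0, 0], 0]]}}

```text
clock: 11.15
ee_pos: [373.0, 81.1, 193.9]
tcp_rot: [[0.967, 0.255, -0.005], [0.255, -0.967, -0.012], [-0.008, 0.011, -1.0]]
ft_force: [-0.2, -0.7, -1.8]
grip_width: 0.3
```

```bash
python3 st.py n
python3 - <<'E'
from h import *
f=grab('wrist','n');cv2.imwrite('pics/w_n.png',cv2.resize(f['img'][:,:,::-1],(800,600)))
s=load('side','n');t=load('top','n')
for n,ff,(y0,y1,x0,x1) in(('side',s,(185,245,245,295)),('top',t,(165,215,235,290))):
    k=cv2.inRange(cv2.cvtColor(ff['img'],cv2.COLOR_RGB2HSV),(105,110,40),(130,255,255))[y0:y1,x0:x1];ys,xs=np.nonzero(k);print(n,len(xs),xs.min()+x0,xs.max()+x0,ys.min()+y0,ys.max()+y0,xs.mean()+x0,ys.mean()+y0)
E
```

```text
[373.56093171  80.71163849 193.95942885] 11.25 [ 0.12081571 -0.19043224  1.21980085] 14.687900022517589
base x -185.27482769067004 s -95.12333272670116 z 193.9594288482277
side 101 260 272 205 222 265.950495049505 213.5148514851485
top 110 253 273 185 193 263.8909090909091 189.12727272727273
```

View pics/s_n.png

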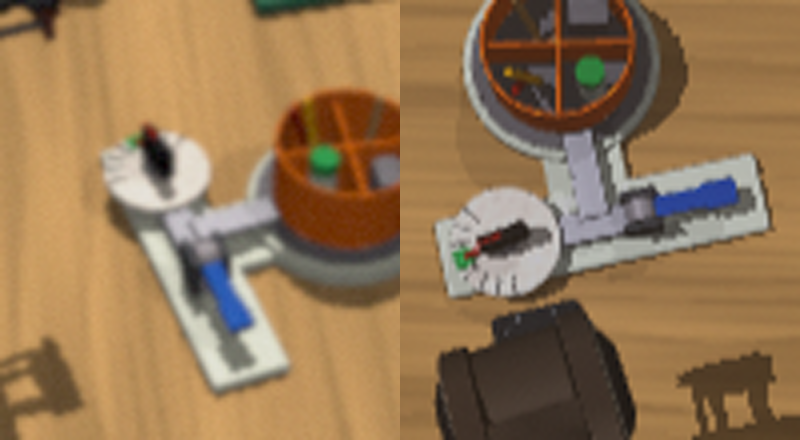

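View pics/w_n.png

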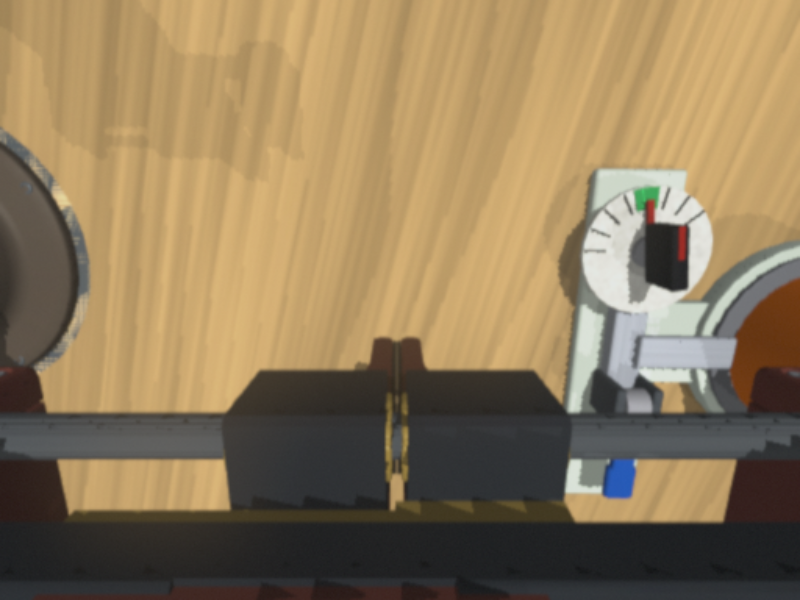

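Run:
```python
from h import *
s=load('side','n');t=load('top','n')
print('tip end',tri((s,210+241/4-.4,140+326/4-.4),(t,190+(738-400)/4-.4,140+193/4-.4)))
print('inner blue',tri((s,210+209/4-.4,140+266/4-.4),(t,190+(658-400)/4-.4,140+203/4-.4)))
print(manip.close_job())
```

```text
tip end (array([593.16456445, -48.41264775,  52.39120193]), [np.float64(1.312724476072649), np.float64(1.312724476072754)])
inner blue (array([578.89588337,  20.1072587 ,  51.75596132]), [np.float64(2.2401549078605845), np.float64(2.2401549078606027)])
the job is handed in; nothing more can be done
None
```

The caddy should now be locked, and I've handed in the job. It reported no verdict. I turned the wing nut clockwise about 58° with the blue lever still up, let go, then pushed the blue lever down to its end stop with closed fingers. It took about 11 s of the 48 s.

**Last checks**
- **Nut:** the pointer was within a few pixels of the middle of the green mark before I let go, and it still stood on the mark in the final wrist picture.
- **Blue lever:** the push ended against the stop at 44 N, with the fingertips at z 48.5 mm. From two views, the lever's outer and inner ends measured 52.4 and 51.8 mm high, so it lies flat.
- **Robot:** it is clear of everything, parked about 190 mm from the caddy base with the fingertips at z 194 mm.
- **Red lever:** the arm never went near the bookend, but I did not measure the red lever's tip again at the end.

**Measurements that disagreed:** the first two-view height of the green mark came out at 48 to 51 mm, against 34 mm for the dial top in the text. The nut bar's two ends came out at 54 and 87 mm, against 74 mm in the text. I took these as error from the views being too close together and pixel rounding. For the grasp I used the text's 74 mm and a close-up picture, and the fingers then closed to the bar's 12 mm width.

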